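Refit the knob of the bench demagnetiser and hold it pressed

ROBOT

A 6-joint arm with a two-finger parallel gripper is mounted at the origin on a cart in front of the work surface, level with it; the furniture and walls round the work are solid. World frame = base frame: x ahead of the robot, y to its left, z up, the work surface at z = 0. Lengths are in m, angles in rad, forces in N, time in s.
With the tool pointing down it reaches from about 0.35 to 0.925 m from the base axis. Payload 6.4 kg.
Tool frame: the origin (TCP) lies at the centre of the arm's flange, where the gripper is bolted on; the fingertips stand 199 mm ahead of it and the grasp point (between the pads) lies 180 mm ahead of it; y points along the fingers, x is the direction in which the jaws open and shut, and the axes are right-handed (so a half turn about y gives the same grasp; the last joint's range is limited). The gripper opens to 94 mm and grips with 3 to 60 N. Pads are 16 mm wide; open, the fingers measure 119 mm over their backs; the gripper's body (75 mm by 177 mm) begins 78 mm behind the grasp point.
Start: joints at [-1.377, 0.245, 1.558, -0, 1.339, -0.174], TCP at [0.234, -0.607, 0.405] pointing down, gripper open.
Joint ranges: [-3.13, 3.13], [-1.02, 2.26], [0.13, 2.54], [-0.95, 4.09], [0.21, 2.88], [-2.74, 2.74]. Speed limits (rad/s): [2.57, 2.57, 3.14, 3.14, 3.14, 3.14].

INTERFACE

Orientations are given as a 3x3 rotation matrix whose columns are the frame's x, y, z axes.
In Python, from rig import sense, read_camera, finish_job, masks_of gives the robot as it stands.
- The arm moves only by the tool arm_command, never from a script. Its arguments are lists of equal length, an entry for each row: "travel": the shift along the tool's x, y, z in units of 0.5 m (1.0 is 0.5 m), a list of three; "delta_rot": the turn, a rotation vector about the tool's x, y, z in units of 0.5 rad (1.0 is 0.5 rad), a list of three; "hand": the opening, from -1 (shut) to 1 (fully open), so that 0 is half open. A call has exactly 5 rows; each row is the pose to reach, as a shift and turn from the pose commanded when the call began, along the tool's axes at that moment; what a row does not reach only later rows make up. A row lasts 1/8 s, in which the tool goes at most 62.5 mm and 10.7 degrees, less where a joint would pass 70% of its speed; a pose out of reach is approached as far as the arm can. A call with a number of a shift or a turn outside -1 to 1 is refused whole. A call with a gripper value outside its range is refused whole. The fingers move at their own pace and stop on an object; the grip force is fixed at half the most. Time passes only in rows, so rows that repeat a pose let the fingers close, or fill a call up. It gives the time, the measured TCP pose, the force and the opening at its end, in the units of the state.
- sense(): the state, without advancing time (a new reading comes with each control period).
- read_camera(name): name is "scene" or "top" or "wrist"; returns a dict with "img" (384x512x3 uint8, blue, green, red), "z_map" (384x512 float32, m along the optical axis (not along the pixel's ray), 0 where there is no reading), "K" (3x3 intrinsics, pixels), "extrinsics" (4x4, takes a point from camera to world coordinates). Camera axes: x right, y down, z forward; pixel columns grow to the right and rows downward; lengths in m; the calibration is good to about 2 mm. The wrist camera is an equidistant fisheye: a pixel r from the principal point sees the ray r / f radians off the axis. A picture is of the moment at which its call begins.
- finish_job(): hands the job in, once; it reports no verdict.
Trained networks look in a picture, given as the dict that the camera call returned (one of the last four; its "shot" number tells which), for a name from the list of things; names that differ only in an ending like _2 or _b are one class to them, and where a whole thing is asked for, a point or a joint stands for the part that bears it (a point fixed in the world has none). Each returns a list of dicts, best first, with "confidence" (0 to 1); they miss things now and then, are a little off and sometimes report something else, mostly with a low value. They report only what shows in the picture. A call takes as long as a camera call. They do not tell look-alikes from the thing itself.
- masks_of(picture, target): "pixels" (384x512 bool, what is visible of it) and "pixel" ([row, column] in pixels, amid what is visible of it).
The state is a dict: "clock": time; "joint_positions": joint angles; "joint_velocities": joint speeds; "joint_torque": joint torques, N m; "tool_pos": TCP position; "tcp_rot": TCP orientation; "force": force on the tool from outside, world axes, zero at the start; "wrist_torque": the same for the moment, N m; "opening": opening from 0.0 (shut) to 1.0 (fully open).
Only numpy, scipy, OpenCV 4.12 (cv2) and the standard library are available. Lean on these libraries where they do the work, as an engineer would, in place of code of your own. Each camera call takes 0.05 s, during which the arm holds its last target.

TASK

Demagnetise the loose bearing: first set it flat inside the white ring on the pad of the grey demagnetiser and let go of it. Then fit the loose knob on the demagnetiser's D-shaped shaft, turned so that its flat matches the shaft's, push it fully home, and press it on down against the spring; your program finishes while still holding the knob pressed well down. Leave the other things on the bench as they are.

Things in the scene. Friction and masses are not known exactly. Their poses are not given: they have to be found in the camera images.
- bearing: ball bearing, a steel-grey ring 30 mm across and 12 mm high with a hole, lying flat on the bench to one side of the demagnetiser (left or right, it varies). Origin: centre of its underside; z up.
- spot (a point): centre of the white ring (44 mm inside, 50 mm outside diameter) on the black rubber pad on the left half of the demagnetiser; on the pad's surface, 52 mm above the bench, 145 mm from the shaft's axis. Axes as unit.
- knob: loose black knob, 42 mm high, 60 g, standing upright on the bench on the other side of the box from the bearing: a fluted round hub 46 mm across, 22 mm high, and on it a flat-sided bar grip 42 mm long (along x), 16 mm wide (along y), 20 mm high. A white line on the bar runs from the middle to its pointer end, +x. Origin: centre of the hub's underside; z up.
- knob_bore (a point): mouth of the knob's D-shaped bore, in the middle of the hub's underside, same pose as knob. The bore is 18 mm deep and 18.4 mm across; its flat lies on the pointer's side (+x), 5.2 mm from the axis.
- unit: the demagnetiser: a grey box fixed to the bench, 150 mm (x) by 260 mm (y), 50 mm high, pad and white ring on its left half, shaft on its right half. Its place varies, its yaw by up to 0.25 rad. Origin: centre of its underside; x to its far side, y to its left, z up.
- shaft_tip (a point): top of the demagnetiser's upright steel D-shaft, at the centre of its 16 mm circle. 2 mm chamfer; the flat lies 4 mm from the axis, on the +x side: x of this frame points straight out of the flat, z up. The flat looks away from the robot, give or take 0.85 rad. The shaft turns only stiffly. The knob goes on when its +x points the same way as this x, within about 0.15 rad and 1.2 mm sideways.
- shaft_seat (a point): on the shaft's axis at its shoulder (22 mm diameter), 16 mm below the tip, 64 mm above the bench when the spring is out; same axes as shaft_tip. The knob is home when its underside rests here. Shaft, shoulder and knob then go down together.
- press (a joint): how far the shaft is pressed down against its spring (m): 0 = out, 0.008 = stop. The spring pushes back with 3 N at 0 and 7.8 N at the stop.
- pedal: bystander, not to be disturbed: black flat bicycle pedal lying near the front edge, left of the middle, 67 x 120 mm, 23 mm high. Origin: centre of its underside.
- black_case: bystander, not to be disturbed: black gauge case near the front edge, right of the middle, 53 x 70 mm, 38 mm high. Origin: centre of its underside.
- small_tube: bystander, not to be disturbed: small dark upright bottle with an orange cap, 26 mm across, 85 mm high, on the right. Origin: centre of its underside.
- grease_bottle: bystander, not to be disturbed: white bottle with a red nozzle, 35 x 50 mm, 160 mm high, far left. Origin: centre of its underside.
- white_jar: bystander, not to be disturbed: white jar with a black lid, 57 mm across, 91 mm high, behind the demagnetiser to the left. Origin: centre of its underside.
- tyre_lever: bystander, not to be disturbed: blue tyre lever lying flat on the left, 18 x 110 mm, 8 mm high. Origin: centre of its underside.
There are look-alikes about, which are no part of the job. What is shaped like the knob but blue is not meant.

How it is judged:
By the outcome, as a careful person would: the job done as asked, in the order asked, and still so for the second after the job is handed in, while the arm keeps its last pose, push and grip.
It also fails if it takes over 58 s, if anything falls off the work surface, if the arm or the gripper's body presses on something with over 40 N, if the wrist force passes 120 N, or if a joint passes its speed limit or range.

## Working session

There is one attempt and no reset: what is moved stays moved. The work goes in short steps, Python scripts to look and compute and a tool call to move; the robot and the scene stay as the last step left them, time stands still between calls to the robot, and variables do not carry over. Pictures are saved under pics/ and viewed, and the job is handed in when it is done.

Besides the shell and the picture viewer there is one more tool, called after "Emit:" in YAML: its name, and indented under it one key for each argument. arm_command: Moves the arm, as the interface text tells. Its arguments: {"type":"object","properties":{"travel":{"type":"array"},"delta_rot":{"type":"array"},"hand":{"type":"array"}},"required":["travel","delta_rot","hand"]}

```bash
mkdir -p pics; ls
cat > h.py <<'E'
import numpy as np, cv2
from rig import sense, read_camera, masks_of
def world(c, r, col, z=None):
    K=c["K"];E=c["extrinsics"]
    z=c["z_map"][r,col] if z is None else z
    p=np.array([(col-K[0,2])/K[0,0]*z,(r-K[1,2])/K[1,1]*z,z,1.0])
    return (E@p)[:3]
def cloud(c):
    K=c["K"];E=c["extrinsics"];Z=c["z_map"]
    r,cc=np.mgrid[0:384,0:512]
    P=np.stack([(cc-K[0,2])/K[0,0]*Z,(r-K[1,2])/K[1,1]*Z,Z],-1)
    W=P@E[:3,:3].T+E[:3,3]; W[Z==0]=np.nan
    return W
E
python3 - <<'E'
from h import *
s=sense(); print(s["clock"],s["tool_pos"],s["tcp_rot"],s["opening"],s["force"])
for n in ["scene","top"]:
    c=read_camera(n); cv2.imwrite(f"pics/{n}0.png",c["img"]); np.savez(f"{n}0.npz",**{k:v for k,v in c.items()})
    print(n,c["K"],c["extrinsics"])
    W=cloud(c)
    for t in ["bearing","knob","unit","spot","shaft_tip"]:
        try:
            for m in masks_of(c,t)[:3]:
                px=m["pixels"]; print(n,t,m["confidence"],m["pixel"],px.sum(),np.nanmedian(W[px],0))
        except Exception as e: print(t,e)
E
```

```text
pics
0.0 [ 0.23369135 -0.60629943  0.40358863] [[ 3.59581311e-01 -3.30321492e-04  9.33113697e-01]
 [-9.33111993e-01  1.81650013e-03  3.59581297e-01]
 [-1.81377859e-03 -9.99998296e-01  3.44952554e-04]] 0.9975443010990717 [-0.61064293 -0.01128374 -0.24111639]
scene [[403.26035433   0.         250.02202388]
 [  0.         403.26035433 189.71180515]
 [  0.           0.           1.        ]] [[-0.48604499 -0.44317566  0.75323011 -0.59932462]
 [-0.87372077  0.22738697 -0.43000835  0.6879551 ]
 [ 0.01929453 -0.8671162  -0.49773207  0.87654784]
 [ 0.          0.          0.          1.        ]]
scene bearing 0.46 [248.2, 195.5] 59 [0.43528809 0.30816117 0.00965024]
scene unit 0.92 [197.2, 249.7] 1400 [0.58807257 0.00353357 0.04894028]
scene spot 0.98 [200.6, 250.8] 1414 [0.58887237 0.00353357 0.04895441]
scene spot 0.23 [197.5, 184.0] 295 [0.71259892 0.24398464 0.05689519]
top [[463.72004401   0.         260.95335994]
 [  0.         463.72004401 203.17520049]
 [  0.           0.           1.        ]] [[-0.02849859 -0.99378039  0.10764924  0.43924809]
 [-0.99948872  0.02989163  0.01134887 -0.01370473]
 [-0.0144961  -0.10727078 -0.99412416  1.44482343]
 [ 0.          0.          0.          1.        ]]
top bearing 0.53 [256.8, 163.6] 66 [0.44297643 0.30839133 0.01184149]
top knob 0.61 [246.0, 373.2] 193 [ 0.45518066 -0.33464801  0.02542785]
top knob 0.58 [250.6, 408.1] 227 [ 0.43528195 -0.43657126  0.02416362]
top unit 0.91 [195.5, 275.1] 4189 [ 0.60927577 -0.04145836  0.05062107]
top spot 0.76 [197.4, 275.1] 4302 [ 0.60865037 -0.04204231  0.05053714]
top shaft_tip 0.64 [271.6, 292.7] 393 [ 0.3783579  -0.08778687  0.03833252]
top shaft_tip 0.54 [191.2, 302.9] 34 [ 0.61361183 -0.11450891  0.076013  ]
```

Run:
```python
from h import *
a=np.load("top0.npz")["img"]; b=np.load("scene0.npz")["img"]
cv2.imwrite("pics/topL.png",cv2.resize(a[100:320,110:440],None,fx=2.4,fy=2.4,interpolation=cv2.INTER_CUBIC))
cv2.imwrite("pics/sceneL.png",cv2.resize(b,None,fx=1.5,fy=1.5,interpolation=cv2.INTER_CUBIC))
```

```text
(no output)
```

View pics/topL.png

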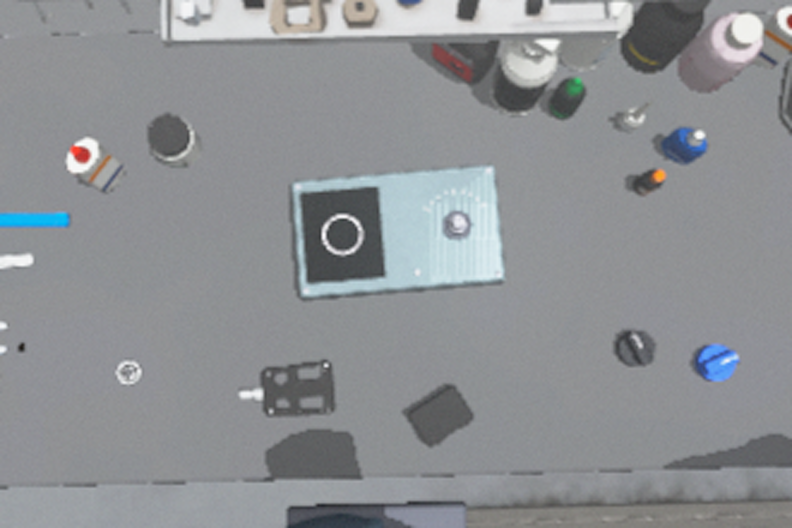

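View pics/sceneL.png

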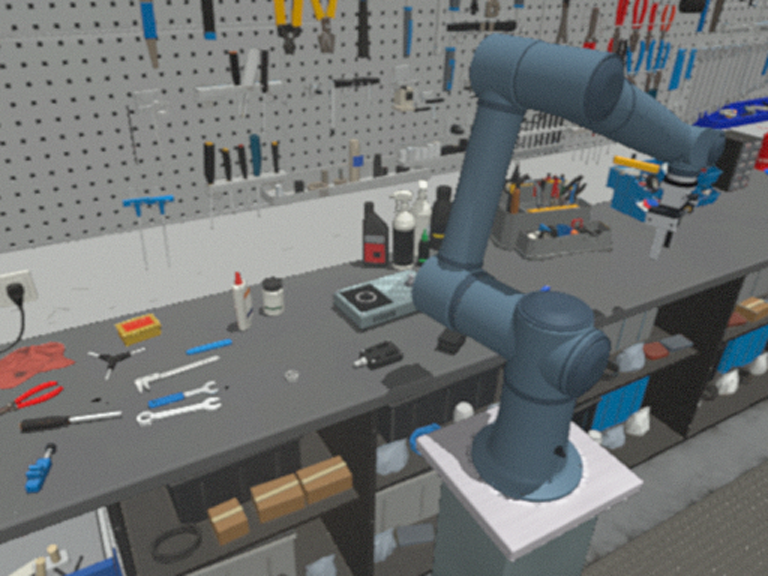

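```bash
cat >> h.py <<'E'
def wray(c,r,col):
    # world ray dir & origin for the fisheye
    K=c["K"];E=c["extrinsics"]
    u=(col-K[0,2])/K[0,0]; v=(r-K[1,2])/K[1,1]; th=np.hypot(u,v)
    s=np.sinc(th/np.pi)
    d=np.array([u*s,v*s,np.cos(th)])
    return E[:3,3],E[:3,:3]@d
def wplane(c,r,col,z):
    o,d=wray(c,r,col); return o+d*(z-o[2])/d[2]
def wproj(c,P):
    K=c["K"];E=c["extrinsics"]; p=E[:3,:3].T@(np.asarray(P)-E[:3,3])
    th=np.arctan2(np.hypot(p[0],p[1]),p[2]); ph=np.arctan2(p[1],p[0])
    return K[1,2]+K[1,1]*th*np.sin(ph), K[0,2]+K[0,0]*th*np.cos(ph)
def rectify(c,cx,cy,z,half=0.06,n=480):
    # top-down ortho view of plane z: image right = -y, up = +x
    E=c["extrinsics"];K=c["K"]
    xs=cx+half-2*half*(np.arange(n)+.5)/n; ys=cy+half-2*half*(np.arange(n)+.5)/n
    X,Y=np.meshgrid(xs,ys,indexing='ij')
    P=np.stack([X,Y,np.full_like(X,z)],-1)-E[:3,3]; p=P@E[:3,:3]
    if c.get("fish",True):
        rho=np.hypot(p[...,0],p[...,1]); th=np.arctan2(rho,p[...,2]); 
        u=K[0,2]+K[0,0]*th*p[...,0]/rho; v=K[1,2]+K[1,1]*th*p[...,1]/rho
    else:
        u=K[0,2]+K[0,0]*p[...,0]/p[...,2]; v=K[1,2]+K[1,1]*p[...,1]/p[...,2]
    return cv2.remap(c["img"],u.astype(np.float32),v.astype(np.float32),cv2.INTER_CUBIC)
E
python3 - <<'E'
from h import *
c=read_camera("wrist"); print(c["K"],c["extrinsics"]); cv2.imwrite("pics/w0.png",cv2.resize(c["img"],None,fx=1.5,fy=1.5))
t=dict(np.load("top0.npz")); t["fish"]=False
W=cloud(t)
# unit yaw: top cloud within the z band 0.045-0.06
m=(abs(W[...,2]-0.05)<0.006)&(W[...,0]>.48)&(W[...,0]<.75)&(abs(W[...,1]+.04)<.17)
print(m.sum(), cv2.minAreaRect(W[m][:,:2].astype(np.float32)), W[m].mean(0))
E
```

```text
[[297.31863964   0.         258.22519977]
 [  0.         297.31863964 190.06005444]
 [  0.           0.           1.        ]] [[ 3.59453414e-01 -8.99888309e-01 -2.46970188e-01  3.06530815e-01]
 [-9.33163031e-01 -3.46638085e-01 -9.51251555e-02 -5.78704717e-01]
 [-7.25755155e-06  2.64656511e-01 -9.64342746e-01  3.85094546e-01]
 [ 0.00000000e+00  0.00000000e+00  0.00000000e+00  1.00000000e+00]]
3840 ((0.611233651638031, -0.04043316841125488), (0.1499999761581421, 0.25962236523628235), 3.126587152481079) [ 0.61032763 -0.04050978  0.05041295]
```

View pics/w0.png

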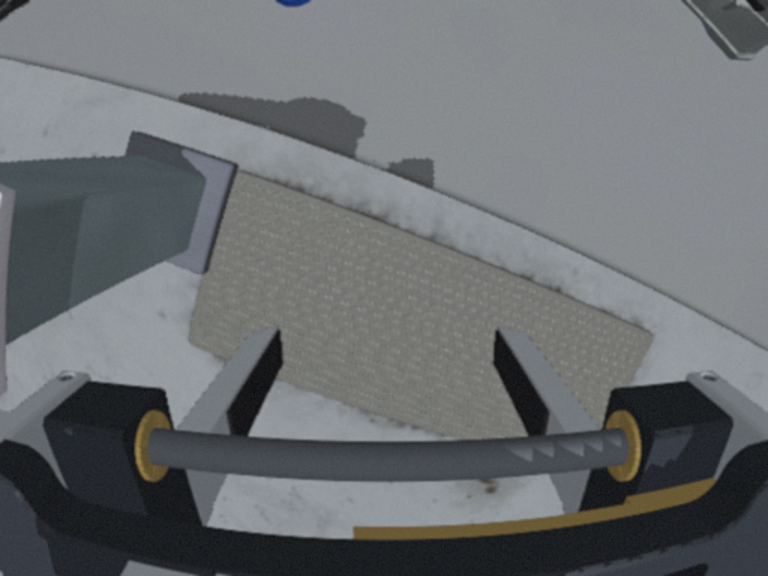

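```bash
cat >> h.py <<'E'
from scipy.spatial.transform import Rotation as Rn
def plan(pos,yaw,R=None,p0=None):
    """units to bring TCP to pos with tool z at azimuth yaw, tool y down"""
    s=sense(); p0=s["tool_pos"] if p0 is None else p0; R0=s["tcp_rot"] if R is None else R
    z=np.array([np.cos(yaw),np.sin(yaw),0]); y=np.array([0,0,-1.]); x=np.cross(y,z)
    Rt=np.stack([x,y,z],1)
    t=R0.T@(np.asarray(pos)-p0)/0.5; r=Rn.from_matrix(R0.T@Rt).as_rotvec()/0.5
    d=np.linalg.norm(t)*.5
    print("travel",t.round(4),"rot",r.round(4),"rows",d/.0625,np.linalg.norm(r)*.5/np.radians(10.7))
    print("j",s["joint_positions"].round(3),"pos",s["tool_pos"].round(4),"az",np.arctan2(s["tcp_rot"][1,2],s["tcp_rot"][0,2]).round(4),"f",s["force"].round(2),"open",round(s["opening"],3),"t",s["clock"])
E
python3 - <<'E'
from h import *
plan([.45,-.34,.36],0)
E
```

```text
travel [-0.3419  0.0893  0.5953] rot [0.     0.7356 0.    ] rows 5.538384123727078 1.9695122937138199
j [-1.377  0.245  1.558 -0.     1.339 -0.174] pos [ 0.2337 -0.6065  0.4047] az 0.3678 f [0.2  0.66 0.32] open 1.0 t 0.65
```

Emit:
arm_command:
  travel:
    - [-0.34, 0.09, 0.6]
    - [-0.34, 0.09, 0.6]
    - [-0.34, 0.09, 0.6]
    - [-0.34, 0.09, 0.6]
    - [-0.34, 0.09, 0.6]
  delta_rot:
    - [0, 0.736, 0]
    - [0, 0.736, 0]
    - [0, 0.736, 0]
    - [0, 0.736, 0]
    - [0, 0.736, 0]
  hand: [1, 1, 1, 1, 1]

```text
clock: 1.27
tool_pos: [0.4313, -0.3654, 0.3643]
tcp_rot: [[-0.0, 0.001, 1.0], [-1.0, -0.001, -0.0], [0.001, -1.0, 0.001]]
force: [0.1, 0.3, -0.1]
opening: 1.0
```

Run:
```python
from h import *
c=read_camera("wrist"); np.savez("w1.npz",**c)
cv2.imwrite("pics/w1.png",cv2.resize(c["img"],None,fx=1.5,fy=1.5))
for t in ["knob","shaft_tip"]:
    for m in masks_of(c,t)[:3]:
        print(t,m["confidence"],m["pixel"],m["pixels"].sum(), wplane(c,*m["pixel"],0.03 if t=="knob" else .08))
cv2.imwrite("pics/k1.png",rectify(c,.455,-.335,.042))
plan([.45,-.34,.36],0)
```

```text
knob 0.92 [175.5, 323.7] 1394 [ 0.43968891 -0.43752477  0.03      ]
knob 0.9 [158.3, 237.8] 1427 [ 0.45841875 -0.34350599  0.03      ]
shaft_tip 0.52 [34.3, 43.5] 352 [ 0.60975015 -0.13573146  0.08      ]
travel [-0.0497  0.0076  0.037 ] rot [ 0.0013  0.0089 -0.0012] rows 0.4998470587170243 0.024241413946471346
j [-0.902  0.089  1.812 -0.     1.242  0.664] pos [ 0.4316 -0.365   0.3638] az 0.0044 f [-0.59  0.03  0.78] open 0.999 t 1.425
```

View pics/w1.png

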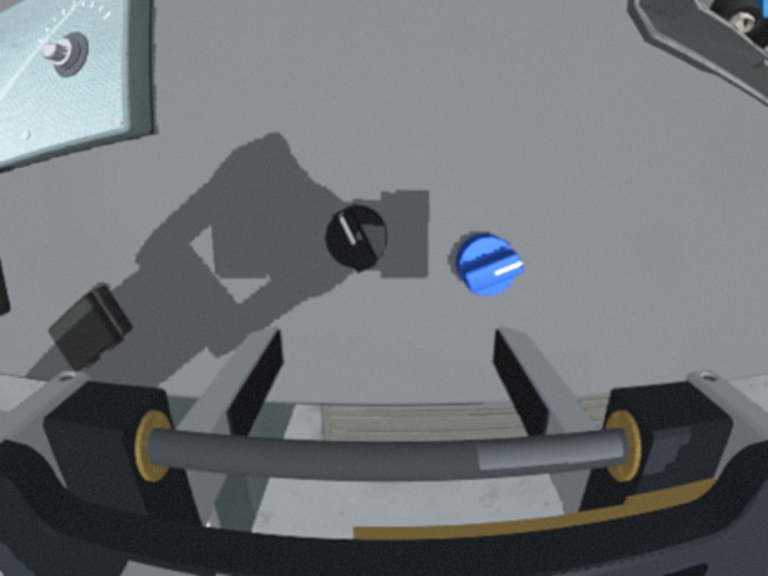

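View pics/k1.png

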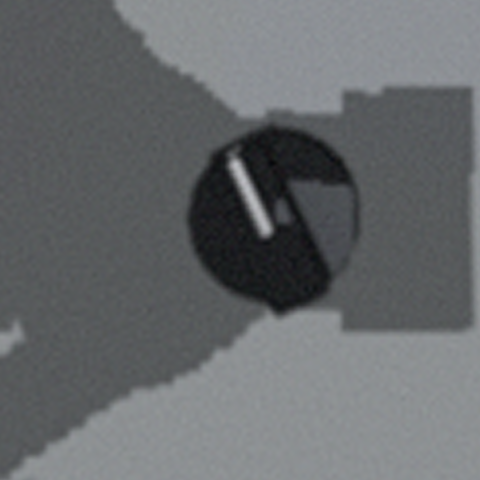

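Run:
```python
from h import *
plan([.60,-.09,.36],0)
```

```text
travel [-0.5484  0.0077  0.3392] rot [ 0.0013  0.0089 -0.0012] rows 5.15924365002218 0.024241413946471346
j [-0.902  0.089  1.812 -0.     1.242  0.664] pos [ 0.4316 -0.365   0.3638] az 0.0044 f [-0.59  0.03  0.78] open 0.999 t 1.425
```

Emit:
arm_command:
  travel:
    - [-0.55, 0.01, 0.34]
    - [-0.55, 0.01, 0.34]
    - [-0.55, 0.01, 0.34]
    - [-0.55, 0.01, 0.34]
    - [-0.55, 0.01, 0.34]
  delta_rot:
    - [0, 0, 0]
    - [0, 0, 0]
    - [0, 0, 0]
    - [0, 0, 0]
    - [0, 0, 0]
  hand: [1, 1, 1, 1, 1]

```text
clock: 2.05
tool_pos: [0.5955, -0.1013, 0.36]
tcp_rot: [[-0.002, 0.001, 1.0], [-1.0, -0.001, -0.002], [0.001, -1.0, 0.001]]
force: [-0.1, 0.4, 0.0]
opening: 0.998
```

Run:
```python
from h import *
c=read_camera("wrist"); np.savez("w2.npz",**c)
cv2.imwrite("pics/w2.png",cv2.resize(c["img"],None,fx=1.5,fy=1.5))
for t in ["unit","shaft_tip","spot"]:
    for m in masks_of(c,t)[:3]:
        print(t,m["confidence"],m["pixel"],m["pixels"].sum(), wplane(c,*m["pixel"],dict(unit=.05,shaft_tip=.08,spot=.052)[t]))
cv2.imwrite("pics/s2.png",rectify(c,.613,-.114,.08,half=.03))
cv2.imwrite("pics/u2.png",rectify(c,.611,-.04,.052,half=.15,n=600))
s=sense(); print(s["joint_positions"].round(3),s["tool_pos"].round(4),s["clock"])
```

```text
unit 0.73 [317.5, 152.5] 63 [0.42235238 0.03673167 0.05      ]
unit 0.66 [164.7, 217.1] 32276 [ 0.62052729 -0.06046223  0.05      ]
shaft_tip 0.73 [174.1, 275.2] 445 [ 0.61717501 -0.11674096  0.08      ]
spot 0.76 [168.9, 209.7] 31915 [ 0.61671492 -0.05312813  0.052     ]
[-3.570e-01  1.820e-01  1.717e+00 -1.000e-03  1.242e+00  1.214e+00] [ 0.595  -0.1019  0.3595] 2.25
```

View pics/w2.png

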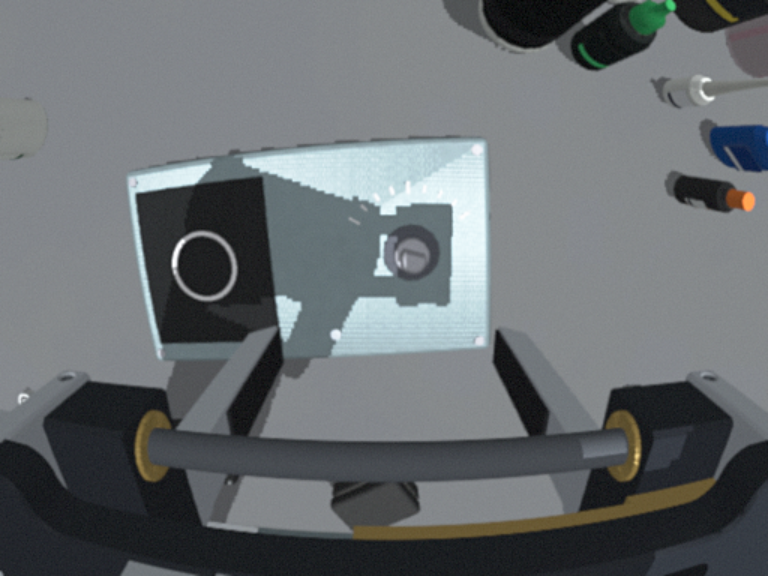

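View pics/s2.png

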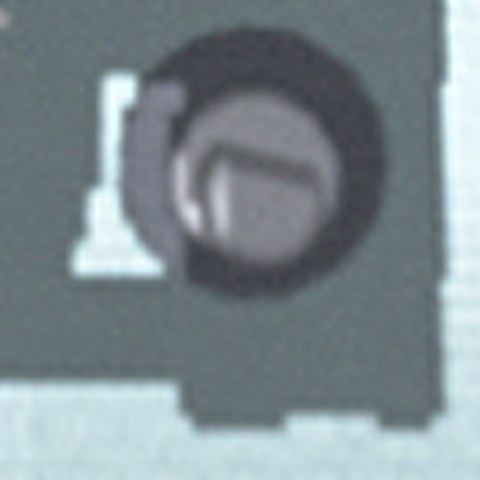

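View pics/u2.png

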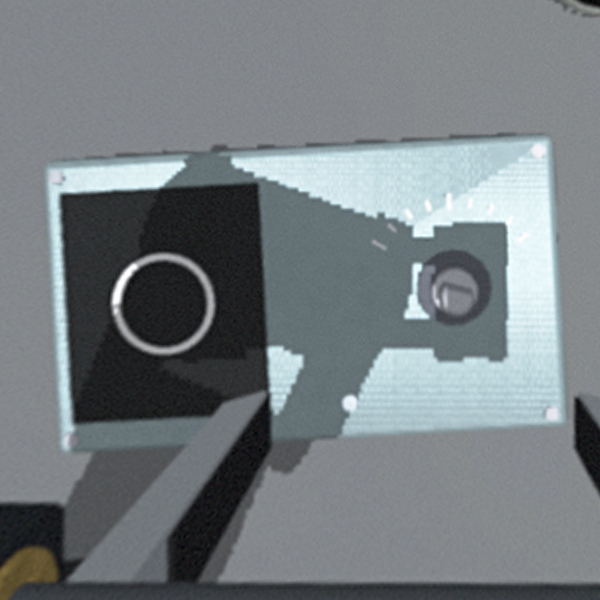

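Run:
```python
from h import *
plan([.54,-.115,.29],0)
```

```text
travel [ 0.0261  0.139  -0.1099] rot [-0.0001  0.0005  0.0015] rows 1.4332121298012386 0.004154430014260728
j [-3.570e-01  1.820e-01  1.717e+00 -1.000e-03  1.242e+00  1.214e+00] pos [ 0.595  -0.1019  0.3595] az 0.0003 f [-0.16  0.1   0.22] open 1.001 t 2.25
```

Emit:
arm_command:
  travel:
    - [0.025, 0.14, -0.11]
    - [0.025, 0.14, -0.11]
    - [0.025, 0.14, -0.11]
    - [0.025, 0.14, -0.11]
    - [0.025, 0.14, -0.11]
  delta_rot:
    - [0, 0, 0]
    - [0, 0, 0]
    - [0, 0, 0]
    - [0, 0, 0]
    - [0, 0, 0]
  hand: [1, 1, 1, 1, 1]

```text
clock: 2.88
tool_pos: [0.5407, -0.1145, 0.2912]
tcp_rot: [[-0.001, 0.003, 1.0], [-1.0, -0.001, -0.001], [0.001, -1.0, 0.003]]
force: [-0.7, -0.1, 0.1]
opening: 1.001
```

Run:
```python
from h import *
c=read_camera("wrist"); np.savez("w3.npz",**c)
cv2.imwrite("pics/s3.png",rectify(c,.613,-.114,.08,half=.02,n=600))
cv2.imwrite("pics/w3.png",c["img"])
s=sense(); print(s["joint_positions"].round(3),s["tool_pos"].round(4),s["clock"],c["extrinsics"][:3,3])
```

```text
[-0.413  0.152  1.889 -0.     1.098  1.158] [ 0.5406 -0.1142  0.2909] 2.925 [ 0.61877243 -0.11464272  0.27184787]
```

View pics/s3.png

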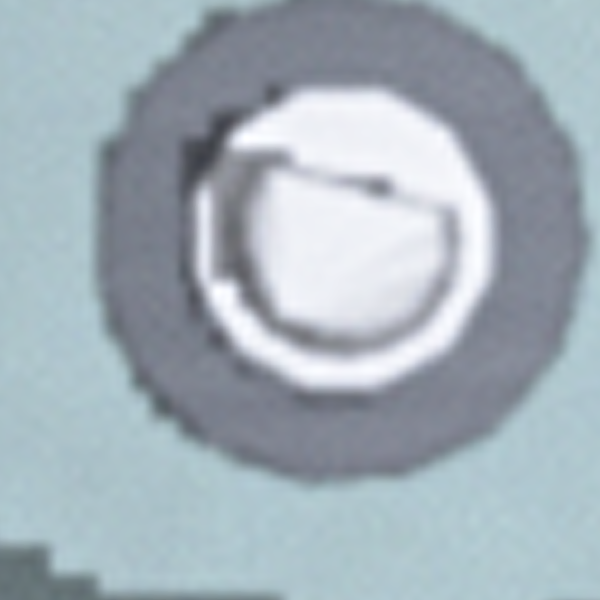

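View pics/w3.png

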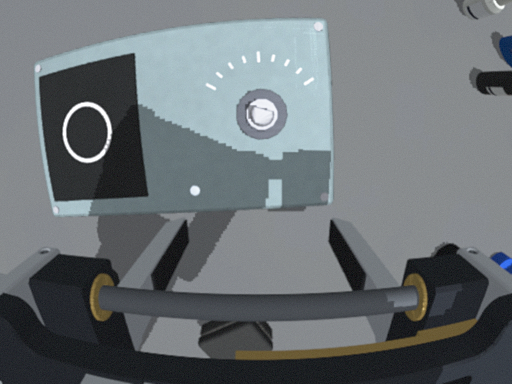

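Run:
```python
from h import *
plan([.44,.17,.30],0.3)
plan([.42,.305,.27],0.5)
```

```text
travel [-0.5684 -0.0194 -0.2013] rot [-0.0048 -0.6006  0.0031] rows 4.826621757610466 1.6081326572462091
j [-0.413  0.152  1.889 -0.     1.098  1.158] pos [ 0.5406 -0.1142  0.2909] az -0.0003 f [-0.65 -0.42  0.42] open 0.999 t 2.925
travel [-0.8385  0.0402 -0.2416] rot [-0.0045 -1.0006  0.0036] rows 6.9880045024991855 2.6790524091882193
j [-0.413  0.152  1.889 -0.     1.098  1.158] pos [ 0.5406 -0.1142  0.2909] az -0.0003 f [-0.65 -0.42  0.42] open 0.999 t 2.925
```

Emit:
arm_command:
  travel:
    - [-0.84, 0.02, -0.24]
    - [-0.84, 0.02, -0.24]
    - [-0.84, 0.02, -0.24]
    - [-0.84, 0.02, -0.24]
    - [-0.84, 0.02, -0.24]
  delta_rot:
    - [0, -1, 0]
    - [0, -1, 0]
    - [0, -1, 0]
    - [0, -1, 0]
    - [0, -1, 0]
  hand: [1, 1, 1, 1, 1]

```text
clock: 3.55
tool_pos: [0.4537, 0.1887, 0.2834]
tcp_rot: [[0.479, 0.003, 0.878], [-0.878, 0.0, 0.479], [0.001, -1.0, 0.002]]
force: [0.4, -0.8, -0.5]
opening: 1.0
```

Run:
```python
from h import *
c=read_camera("wrist"); np.savez("w4.npz",**c)
cv2.imwrite("pics/w4.png",c["img"])
for m in masks_of(c,"bearing")[:3]: print(m["confidence"],m["pixel"],m["pixels"].sum(),wplane(c,*m["pixel"],.012))
plan([.43,.305,.25],0.5)
```

```text
0.96 [149.7, 137.4] 849 [0.44314909 0.30634752 0.012     ]
travel [-0.2207  0.0658  0.0716] rot [-0.002   0.0153 -0.0012] rows 1.929173073888783 0.04138149558231445
j [1.680e-01 2.300e-02 2.045e+00 1.000e-03 1.073e+00 1.231e+00] pos [0.4523 0.1911 0.2828] az 0.5076 f [ 0.09 -0.06  0.02] open 0.996 t 3.65
```

View pics/w4.png

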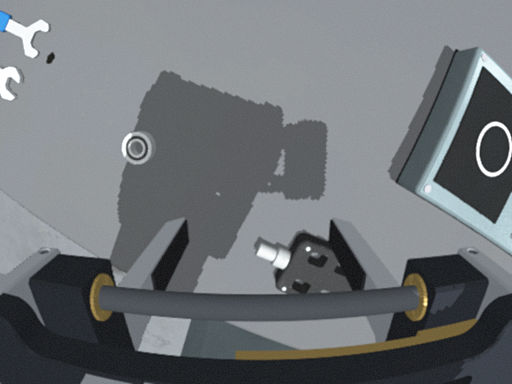

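Run:
```python
from h import *
c=dict(np.load("w4.npz")); s=sense(); R=s["tcp_rot"];p=s["tool_pos"]
im=c["img"].copy()
for x in (-.047,.047,-.0595,.0595):
  for z in (-.008,.008):
    for y in (.199,.18):
      r,cc=wproj(c,p+R@np.array([x,y,z])); print(x,y,z,round(r,1),round(cc,1)); cv2.circle(im,(int(round(cc)),int(round(r))),2,(0,0,255) if y>.19 else (0,255,0),-1)
cv2.imwrite("pics/f4.png",cv2.resize(im[180:300,130:400],None,fx=2.9,fy=2.9,interpolation=cv2.INTER_NEAREST))
Ec=np.eye(4);Ec[:3,:3]=R;Ec[:3,3]=p; print(np.linalg.inv(Ec)@c["extrinsics"])
```

```text
-0.047 0.199 -0.008 242.7 184.5
-0.047 0.18 -0.008 255.5 177.8
-0.047 0.199 0.008 220.9 182.2
-0.047 0.18 0.008 232.2 174.9
0.047 0.199 -0.008 241.9 322.7
0.047 0.18 -0.008 254.8 328.7
0.047 0.199 0.008 220.0 324.3
0.047 0.18 0.008 231.2 330.9
-0.0595 0.199 -0.008 242.3 167.2
-0.0595 0.18 -0.008 254.8 159.1
-0.0595 0.199 0.008 220.7 164.5
-0.0595 0.18 0.008 231.7 155.7
0.0595 0.199 -0.008 241.2 340.3
0.0595 0.18 -0.008 253.9 347.8
0.0595 0.199 0.008 219.5 342.4
0.0595 0.18 0.008 230.5 350.5
[[ 9.99968840e-01 -7.88334996e-03 -4.15671381e-04  3.64212563e-03]
 [-1.67487863e-03 -2.63317981e-01  9.64707643e-01  1.89035639e-02]
 [-7.71458171e-03 -9.64676886e-01 -2.63322979e-01  7.79474629e-02]
 [ 0.00000000e+00  0.00000000e+00  0.00000000e+00  1.00000000e+00]]
```

View pics/f4.png

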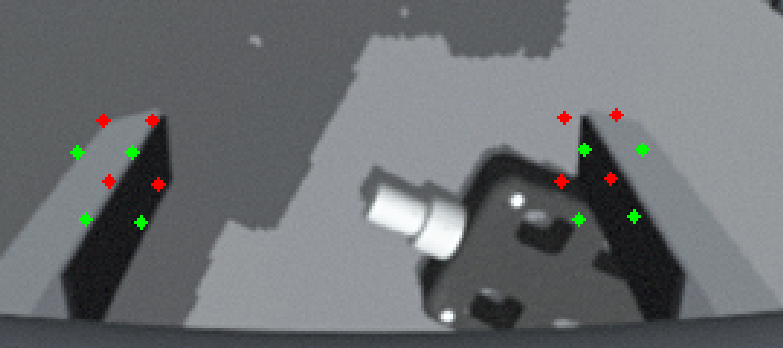

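Run:
```python
from h import *
c=dict(np.load("w3.npz"))
R=np.array([[-.001,.003,1],[-1,-.001,-.001],[.001,-1,.003]]);p=np.array([.5406,-.1142,.2909])
u,_,v=np.linalg.svd(R);R=u@v
Ec=np.eye(4);Ec[:3,:3]=R;Ec[:3,3]=p; print(np.linalg.inv(Ec)@c["extrinsics"])
im=c["img"].copy()
im=cv2.resize(im[180:300,130:400],None,fx=2.9,fy=2.9,interpolation=cv2.INTER_CUBIC)
for x in (-.047,.047,-.0595,.0595):
  for z in (-.008,.008):
      r,cc=wproj(c,p+R@np.array([x,.199,z])); cv2.circle(im,(int((cc-130+.5)*2.9),int((r-180+.5)*2.9)),3,(0,0,255),-1)
cv2.imwrite("pics/f3.png",im)
c=read_camera("wrist"); s=sense(); p=s["tool_pos"];R=s["tcp_rot"];Ec=np.eye(4);Ec[:3,:3]=R;Ec[:3,3]=p; print((np.linalg.inv(Ec)@c["extrinsics"]).round(4))
np.savez("w5.npz",**c)
for m in masks_of(c,"bearing")[:3]: print(m["confidence"],m["pixel"],m["pixels"].sum(),wplane(c,*m["pixel"],.012))
cv2.imwrite("pics/b5.png",rectify(c,.443,.306,.012,half=.03))
plan([.43,.305,.25],0.5)
```

```text
[[ 9.99999941e-01  2.74893292e-04 -2.08180069e-04  3.45402098e-04]
 [ 2.73508232e-04 -2.64651851e-01  9.64343986e-01  1.92869558e-02]
 [ 2.09996453e-04 -9.64343985e-01 -2.64651911e-01  7.81153133e-02]
 [ 0.00000000e+00  0.00000000e+00  0.00000000e+00  1.00000000e+00]]
[[ 1.000e+00  2.100e-03 -3.000e-04 -2.100e-03]
 [ 9.000e-04 -2.648e-01  9.643e-01  1.970e-02]
 [ 2.000e-03 -9.643e-01 -2.648e-01  7.800e-02]
 [ 0.000e+00  0.000e+00  0.000e+00  1.000e+00]]
0.66 [143.5, 137.6] 806 [0.44572387 0.31089082 0.012     ]
travel [-0.2287  0.0657  0.0709] rot [-0.0023  0.0058  0.0016] rows 1.986109317141981 0.01720092674592644
j [ 0.161  0.023  2.045 -0.     1.072  1.229] pos [0.454  0.1877 0.2829] az 0.5029 f [ 0.48 -0.06 -0.06] open 0.996 t 3.75
```

View pics/f3.png

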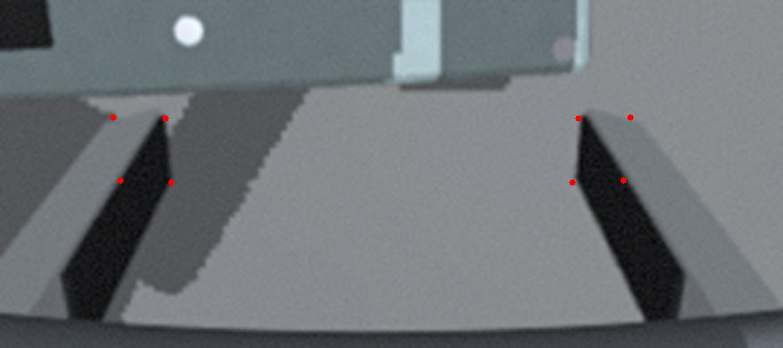

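View pics/b5.png

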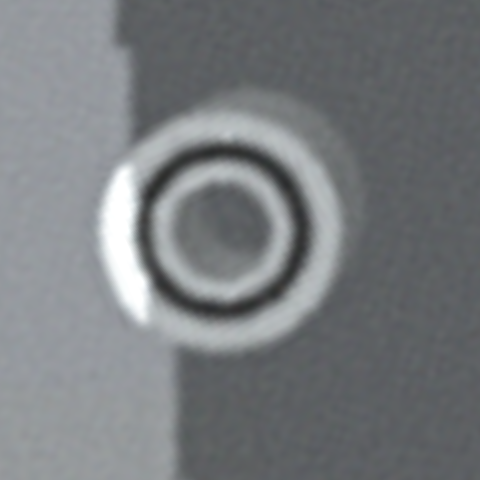

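Run:
```python
from h import *
plan([.4435,.308,.25],0.5)
```

```text
travel [-0.2209  0.0657  0.0975] rot [-0.0023  0.0058  0.0016] rows 2.0019988759556226 0.01720092674592644
j [ 0.161  0.023  2.045 -0.     1.072  1.229] pos [0.454  0.1877 0.2829] az 0.5029 f [ 0.48 -0.06 -0.06] open 0.996 t 3.75
```

Emit:
arm_command:
  travel:
    - [-0.08, 0.02, 0.035]
    - [-0.16, 0.045, 0.07]
    - [-0.221, 0.066, 0.097]
    - [-0.221, 0.066, 0.097]
    - [-0.221, 0.066, 0.097]
  delta_rot:
    - [0, 0.006, 0]
    - [0, 0.006, 0]
    - [0, 0.006, 0]
    - [0, 0.006, 0]
    - [0, 0.006, 0]
  hand: [1, 1, 1, 1, 1]

```text
clock: 4.38
tool_pos: [0.4445, 0.3056, 0.2496]
tcp_rot: [[0.475, 0.001, 0.88], [-0.88, -0.0, 0.475], [0.0, -1.0, 0.0]]
force: [-0.3, -1.1, 0.7]
opening: 1.001
```

Run:
```python
from h import *
c=read_camera("wrist"); s=sense(); p=s["tool_pos"];R=s["tcp_rot"];Ec=np.eye(4);Ec[:3,:3]=R;Ec[:3,3]=p; print((np.linalg.inv(Ec)@c["extrinsics"]).round(4)[:3,3])
np.savez("w6.npz",**c)
for m in masks_of(c,"bearing")[:3]: print(m["confidence"],m["pixel"],m["pixels"].sum(),wplane(c,*m["pixel"],.012))
cv2.imwrite("pics/b6.png",rectify(c,.443,.308,.012,half=.03))
plan([.444,.308,.2025],0.5)
```

```text
[0.0001 0.0197 0.078 ]
0.78 [201.3, 257.4] 1042 [0.45250961 0.31022672 0.012     ]
travel [-0.0047  0.0945  0.0016] rot [-0.0016 -0.0108  0.0006] rows 0.7574147286891245 0.029382540192198593
j [ 0.392  0.188  1.937 -0.     1.016  1.468] pos [0.4444 0.3056 0.2498] az 0.4946 f [0.77 0.15 0.14] open 0.999 t 4.475
```

View pics/b6.png

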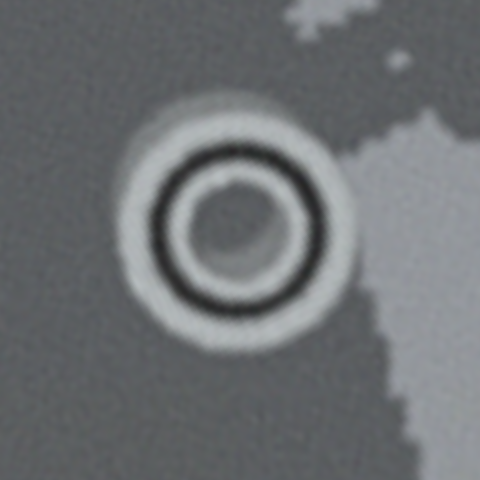

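Emit:
arm_command:
  travel:
    - [-0.005, 0.05, 0.001]
    - [-0.005, 0.094, 0.001]
    - [-0.005, 0.094, 0.001]
    - [-0.005, 0.094, 0.001]
    - [-0.005, 0.094, 0.001]
  delta_rot:
    - [0, 0, 0]
    - [0, 0, 0]
    - [0, 0, 0]
    - [0, 0, 0]
    - [0, 0, 0]
  hand: [1, 1, 0.2, -0.5, -1]

```text
clock: 5.1
tool_pos: [0.4433, 0.3093, 0.2034]
tcp_rot: [[0.476, 0.002, 0.879], [-0.879, 0.001, 0.476], [0.0, -1.0, 0.002]]
force: [0.4, 0.3, -0.6]
opening: 0.721
```

Emit:
arm_command:
  travel:
    - [0, 0, 0]
    - [0, 0, 0]
    - [0, 0, 0]
    - [0, 0, 0]
    - [0, 0, 0]
  delta_rot:
    - [0, 0, 0]
    - [0, 0, 0]
    - [0, 0, 0]
    - [0, 0, 0]
    - [0, 0, 0]
  hand: [-1, -1, -1, -1, -1]

```text
clock: 5.72
tool_pos: [0.4428, 0.3093, 0.2023]
tcp_rot: [[0.477, 0.0, 0.879], [-0.879, -0.0, 0.477], [0.0, -1.0, 0.0]]
force: [-0.7, 0.3, -0.2]
opening: 0.304
```

Run:
```python
from h import *
c=read_camera("wrist"); 
cv2.imwrite("pics/w7.png",c["img"])
plan([.52,.20,.32],0.3)
```

```text
travel [ 0.2658 -0.2355  0.0315] rot [1.000e-04 3.937e-01 0.000e+00] rows 2.8518948639589743 1.0540073801732588
j [ 0.4    0.273  1.942 -0.     0.926  1.474] pos [0.4428 0.3093 0.2023] az 0.4968 f [0.49 0.06 0.13] open 0.305 t 5.775
```

View pics/w7.png

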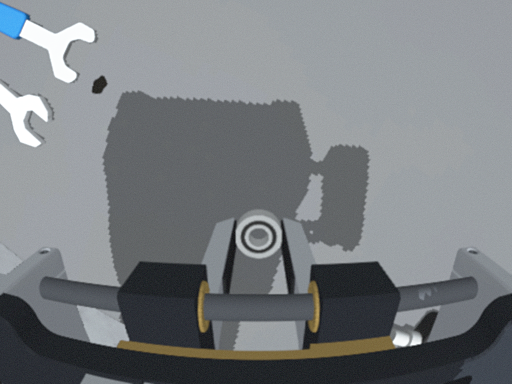

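Run:
```python
from h import *
plan([.605,.03,.32],0.1)
```

```text
travel [ 0.6457 -0.2355  0.0189] rot [1.000e-04 7.937e-01 0.000e+00] rows 5.500445534084105 2.1249565119720994
j [ 0.4    0.273  1.942 -0.     0.926  1.474] pos [0.4428 0.3093 0.2023] az 0.4968 f [0.49 0.06 0.13] open 0.305 t 5.775
```

Emit:
arm_command:
  travel:
    - [0.02, -0.11, 0]
    - [0.12, -0.2, 0.005]
    - [0.23, -0.236, 0.01]
    - [0.35, -0.236, 0.015]
    - [0.46, -0.236, 0.019]
  delta_rot:
    - [0, 0.15, 0]
    - [0, 0.3, 0]
    - [0, 0.45, 0]
    - [0, 0.6, 0]
    - [0, 0.794, 0]
  hand: [-1, -1, -1, -1, -1]

```text
clock: 6.4
tool_pos: [0.5616, 0.1098, 0.3208]
tcp_rot: [[0.096, 0.001, 0.995], [-0.995, 0.0, 0.096], [0.0, -1.0, 0.001]]
force: [0.4, 1.0, 0.4]
opening: 0.305
```

Run:
```python
from h import *
plan([.607,.0285,.32],0.1)
```

```text
travel [0.1706 0.0017 0.0748] rot [-0.0024 -0.0072  0.    ] rows 1.4902856419525483 0.020382812239290476
j [-0.005  0.156  1.823  0.     1.161  1.469] pos [0.5616 0.1098 0.3208] az 0.0964 f [0.44 0.99 0.39] open 0.305 t 6.4
```

Emit:
arm_command:
  travel:
    - [0.09, 0, 0.04]
    - [0.15, 0, 0.066]
    - [0.17, 0, 0.075]
    - [0.17, 0, 0.075]
    - [0.17, 0, 0.075]
  delta_rot:
    - [0, 0, 0]
    - [0, 0, 0]
    - [0, 0, 0]
    - [0, 0, 0]
    - [0, 0, 0]
  hand: [-1, -1, -1, -1, -1]

```text
clock: 7.02
tool_pos: [0.606, 0.032, 0.32]
tcp_rot: [[0.101, -0.001, 0.995], [-0.995, 0.0, 0.101], [-0.0, -1.0, -0.001]]
force: [-1.1, 0.6, -0.2]
opening: 0.306
```

Run:
```python
from h import *
c=read_camera("wrist"); np.savez("w8.npz",**c)
cv2.imwrite("pics/w8.png",c["img"])
cv2.imwrite("pics/sp8.png",rectify(c,.61,.0285,.052,half=.045))
plan([.609,.0285,.256],0.1)
```

```text
travel [0.0076 0.1282 0.0053] rot [ 0.0009  0.0027 -0.0006] rows 1.0282482024636603 0.007804222459028526
j [-0.134  0.234  1.734  0.     1.174  1.336] pos [0.606  0.032  0.3201] az 0.1014 f [-0.29 -0.32 -0.12] open 0.307 t 7.075
```

View pics/w8.png

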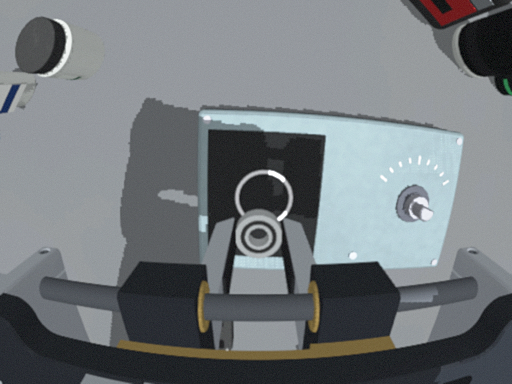

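View pics/sp8.png

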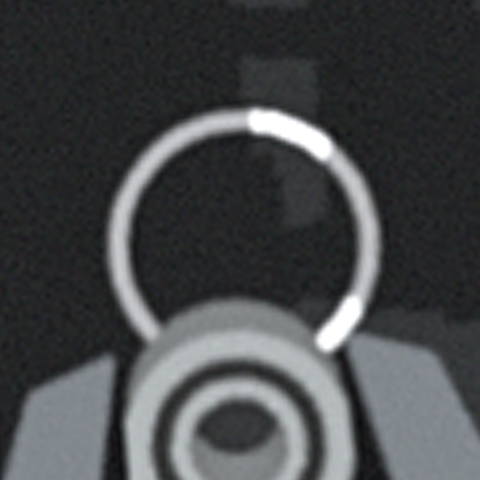

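Emit:
arm_command:
  travel:
    - [0.009, 0.05, 0.005]
    - [0.009, 0.1, 0.005]
    - [0.009, 0.125, 0.005]
    - [0.009, 0.129, 0.005]
    - [0.009, 0.129, 0.005]
  delta_rot:
    - [0, 0, 0]
    - [0, 0, 0]
    - [0, 0, 0]
    - [0, 0, 0]
    - [0, 0, 0]
  hand: [-1, -1, -1, -1, -1]

```text
clock: 7.7
tool_pos: [0.6098, 0.0268, 0.2566]
tcp_rot: [[0.1, 0.001, 0.995], [-0.995, -0.0, 0.1], [0.0, -1.0, 0.001]]
force: [-0.2, 0.3, -0.6]
opening: 0.304
```

Run:
```python
from h import *
plan([.609,.0278,.2545],0.1)
```

```text
travel [-0.0022  0.0042 -0.0013] rot [-0.0026  0.0004  0.0006] rows 0.039043192131513006 0.007100048810486242
j [-0.142  0.326  1.751  0.     1.063  1.329] pos [0.6098 0.0268 0.2566] az 0.1002 f [-0.21  0.27 -0.61] open 0.304 t 7.7
```

Emit:
arm_command:
  travel:
    - [-0.001, 0.004, 0]
    - [-0.001, 0.005, 0]
    - [-0.001, 0.005, 0]
    - [-0.001, 0.005, 0]
    - [-0.001, 0.005, 0]
  delta_rot:
    - [0, 0, 0]
    - [0, 0, 0]
    - [0, 0, 0]
    - [0, 0, 0]
    - [0, 0, 0]
  hand: [-1, -1, -1, -1, -1]

```text
clock: 8.32
tool_pos: [0.6098, 0.0271, 0.2542]
tcp_rot: [[0.1, 0.001, 0.995], [-0.995, 0.0, 0.1], [0.0, -1.0, 0.001]]
force: [-2.2, 0.9, 6.5]
opening: 0.302
```

Contact with the pad (6.5 N up). Release slowly and rise.

Emit:
arm_command:
  travel:
    - [0, -0.001, 0]
    - [0, -0.001, 0]
    - [0, -0.001, 0]
    - [0, -0.001, 0]
    - [0, -0.001, 0]
  delta_rot:
    - [0, 0, 0]
    - [0, 0, 0]
    - [0, 0, 0]
    - [0, 0, 0]
    - [0, 0, 0]
  hand: [-0.2, 0, 0.2, 0.3, 0.3]

```text
clock: 8.95
tool_pos: [0.6094, 0.0271, 0.2536]
tcp_rot: [[0.1, -0.0, 0.995], [-0.995, -0.0, 0.1], [-0.0, -1.0, -0.0]]
force: [-0.4, 0.3, 0.8]
opening: 0.647
```

Emit:
arm_command:
  travel:
    - [0, -0.03, 0]
    - [0, -0.1, 0]
    - [0, -0.19, 0]
    - [0, -0.2, 0]
    - [0, -0.2, 0]
  delta_rot:
    - [0, 0, 0]
    - [0, 0, 0]
    - [0, 0, 0]
    - [0, 0, 0]
    - [0, 0, 0]
  hand: [0.4, 0.4, 0.7, 1, 1]

```text
clock: 9.57
tool_pos: [0.6093, 0.0271, 0.3541]
tcp_rot: [[0.1, 0.001, 0.995], [-0.995, -0.0, 0.1], [0.0, -1.0, 0.001]]
force: [-1.0, -0.5, -0.4]
opening: 0.975
```

Run:
```python
from h import *
c=read_camera("wrist"); np.savez("w9.npz",**c)
cv2.imwrite("pics/sp9.png",rectify(c,.609,.0278,.056,half=.045))
cv2.imwrite("pics/sh9.png",rectify(c,.617,-.117,.08,half=.02,n=480))
```

```text
(no output)
```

View pics/sp9.png

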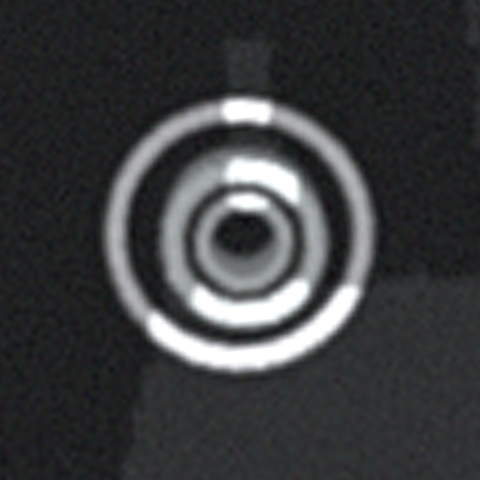

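Run:
```python
from h import *
plan([.45,-.34,.30],0.42)
```

```text
travel [ 0.6989  0.1059 -0.3895] rot [ 0.003  -0.6403 -0.0013] rows 6.456633868536663 1.7144705297565594
j [-0.141  0.203  1.706 -0.     1.234  1.33 ] pos [0.609  0.0271 0.3528] az 0.0998 f [ 0.57 -0.1  -0.62] open 0.99 t 9.625
```

Emit:
arm_command:
  travel:
    - [0.1, 0, -0.056]
    - [0.21, 0, -0.118]
    - [0.32, 0.02, -0.178]
    - [0.43, 0.04, -0.24]
    - [0.53, 0.06, -0.295]
  delta_rot:
    - [0, -0.1, 0]
    - [0, -0.25, 0]
    - [0, -0.4, 0]
    - [0, -0.5, 0]
    - [0, -0.64, 0]
  hand: [1, 1, 1, 1, 1]

```text
clock: 10.25
tool_pos: [0.4875, -0.2526, 0.3216]
tcp_rot: [[0.409, -0.002, 0.912], [-0.912, 0.002, 0.409], [-0.003, -1.0, -0.001]]
force: [0.0, 0.4, -0.2]
opening: 1.0
```

Run:
```python
from h import *
plan([.45,-.34,.28],0.42)
```

```text
travel [ 0.129   0.0831 -0.1399] rot [ 0.0027  0.0038 -0.0054] rows 1.660847563391183 0.01907403711569631
j [-0.685  0.103  1.88   0.     1.161  0.464] pos [ 0.4875 -0.2526  0.3216] az 0.4219 f [ 0.01  0.39 -0.21] open 1.0 t 10.25
```

Emit:
arm_command:
  travel:
    - [0.07, 0.04, -0.07]
    - [0.12, 0.075, -0.128]
    - [0.129, 0.083, -0.14]
    - [0.129, 0.083, -0.14]
    - [0.129, 0.083, -0.14]
  delta_rot:
    - [0, 0.004, 0]
    - [0, 0.004, 0]
    - [0, 0.004, 0]
    - [0, 0.004, 0]
    - [0, 0.004, 0]
  hand: [1, 1, 1, 1, 1]

```text
clock: 10.88
tool_pos: [0.4521, -0.3377, 0.2825]
tcp_rot: [[0.407, 0.0, 0.913], [-0.913, 0.0, 0.407], [0.0, -1.0, 0.0]]
force: [-0.1, 0.1, 0.5]
opening: 1.001
```

Run:
```python
from h import *
c=read_camera("wrist"); np.savez("w10.npz",**c)
cv2.imwrite("pics/w10.png",c["img"])
cv2.imwrite("pics/k10.png",rectify(c,.456,-.342,.042,half=.03,n=600))
print(c["extrinsics"][:3,3])
plan([.456,-.342,.25],0.42)
```

```text
[ 0.52335761 -0.30619428  0.26293405]
travel [0.0109 0.0654 0.0035] rot [-0.0007 -0.0009  0.001 ] rows 0.5310371957808864 0.004139642245083335
j [-0.842  0.191  1.862  0.     1.089  0.309] pos [ 0.4521 -0.3377  0.2827] az 0.4195 f [-0.18 -0.49  0.17] open 1.004 t 10.925
```

View pics/k10.png

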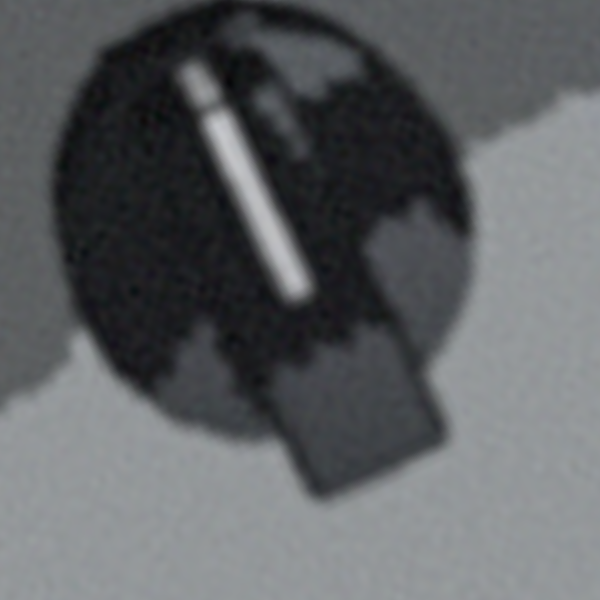

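Run:
```python
from h import *
plan([.458,-.3413,.2228],0.425)
```

```text
travel [0.0112 0.1198 0.0077] rot [-0.0007 -0.0109  0.001 ] rows 0.9644527278700188 0.029469193087410018
j [-0.842  0.191  1.862  0.     1.089  0.309] pos [ 0.4521 -0.3377  0.2827] az 0.4195 f [-0.18 -0.49  0.17] open 1.004 t 10.925
```

Emit:
arm_command:
  travel:
    - [0.006, 0.03, 0.004]
    - [0.011, 0.075, 0.008]
    - [0.011, 0.11, 0.008]
    - [0.011, 0.12, 0.008]
    - [0.011, 0.12, 0.008]
  delta_rot:
    - [0, -0.01, 0]
    - [0, -0.01, 0]
    - [0, -0.01, 0]
    - [0, -0.01, 0]
    - [0, -0.01, 0]
  hand: [0.5, 0.2, 0, 0, 0]

```text
clock: 11.55
tool_pos: [0.4573, -0.3421, 0.2219]
tcp_rot: [[0.41, -0.0, 0.912], [-0.912, 0.0, 0.41], [-0.001, -1.0, -0.0]]
force: [-0.4, 0.5, 0.2]
opening: 0.512
```

Run:
```python
from h import *
c=read_camera("wrist"); 
cv2.imwrite("pics/w11.png",cv2.resize(c["img"][150:320,130:390],None,fx=3,fy=3,interpolation=cv2.INTER_CUBIC))
plan([.458,-.3413,.2228],0.425)
```

```text
travel [-0.0014 -0.0005  0.0017] rot [-0.0004 -0.0042  0.0012] rows 0.017916643991525594 0.011622072108196917
j [-0.841  0.3    1.86   0.     0.981  0.307] pos [ 0.4575 -0.3423  0.2226] az 0.4229 f [-0.3  0.1  0.8] open 0.508 t 11.6
```

View pics/w11.png

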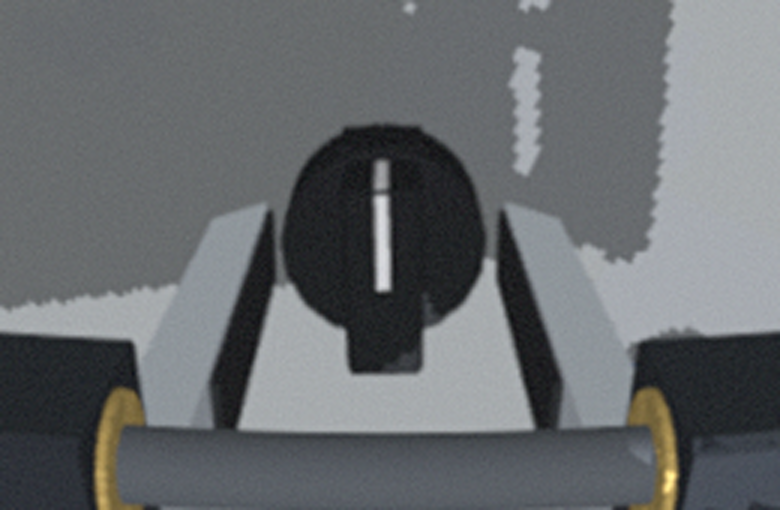

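Emit:
arm_command:
  travel:
    - [0, 0, 0]
    - [0, 0, 0]
    - [0, 0, 0]
    - [0, 0, 0]
    - [0, 0, 0]
  delta_rot:
    - [0, -0.004, 0]
    - [0, -0.004, 0]
    - [0, -0.004, 0]
    - [0, -0.004, 0]
    - [0, -0.004, 0]
  hand: [-0.5, -0.8, -1, -1, -1]

```text
clock: 12.22
tool_pos: [0.4574, -0.3422, 0.2225]
tcp_rot: [[0.412, 0.0, 0.911], [-0.911, -0.0, 0.412], [0.0, -1.0, 0.0]]
force: [-0.0, 0.6, 2.3]
opening: 0.17
```

Emit:
arm_command:
  travel:
    - [0, -0.01, 0]
    - [0, -0.05, 0]
    - [0, -0.12, 0]
    - [0, -0.15, 0]
    - [0, -0.15, 0]
  delta_rot:
    - [0, 0, 0]
    - [0, 0, 0]
    - [0, 0, 0]
    - [0, 0, 0]
    - [0, 0, 0]
  hand: [-1, -1, -1, -1, -1]

```text
clock: 12.85
tool_pos: [0.4576, -0.3424, 0.299]
tcp_rot: [[0.412, 0.002, 0.911], [-0.911, -0.002, 0.412], [0.003, -1.0, 0.001]]
force: [-0.4, 1.1, -0.2]
opening: 0.168
```

Run:
```python
from h import *
c=read_camera("wrist"); np.savez("w12.npz",**c)
cv2.imwrite("pics/w12.png",cv2.resize(c["img"][150:320,130:390],None,fx=3,fy=3,interpolation=cv2.INTER_CUBIC))
plan([.558,-.24,.35],-0.23)
```

```text
travel [-0.103  -0.1051  0.2677] rot [-7.0000e-04  1.3095e+00  1.0000e-03] rows 2.4440112151508315 3.506116804230723
j [-0.841  0.184  1.838 -0.     1.118  0.305] pos [ 0.4573 -0.3421  0.2974] az 0.4248 f [ 0.76 -0.14 -0.57] open 0.168 t 12.9
```

View pics/w12.png

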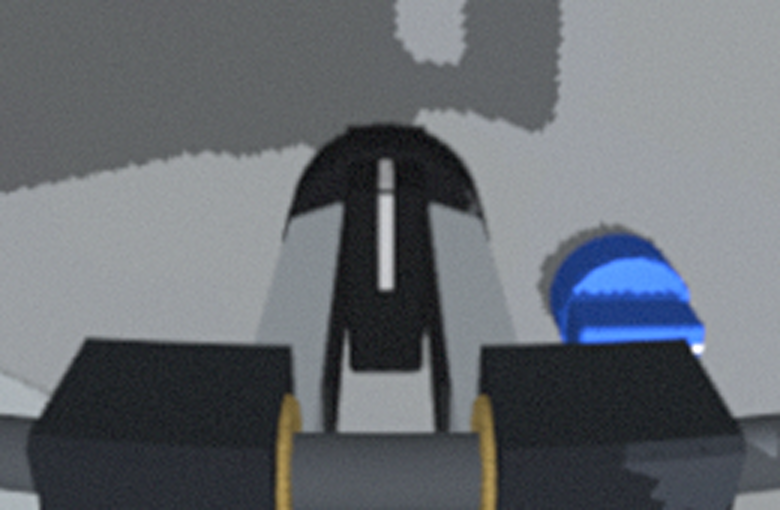

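Run:
```python
from h import *
c=dict(np.load("w12.npz")); 
# nominal tool->cam
T=np.eye(4); a=0.26465; T[:3,:3]=[[1,0,0],[0,-a,np.sqrt(1-a*a)],[0,-np.sqrt(1-a*a),-a]]; T[:3,3]=[0,.0195,.078]
q=dict(c); q["extrinsics"]=T
def pl(r,cc,y):
    o,d=wray(q,r,cc); return o+d*(y-o[1])/d[1]
im=c["img"]
print(im[195:285,258].mean(1).round().astype(int))
for r,cc in [(213,258.5),(246.5,258.5),(273.3,258.5)]: print(r,pl(r,cc,.1805))
# fingertip corners
for r,cc in [(150+217/3,130+290/3),(150+203/3,130+343/3),(150+203/3,130+428/3),(150+217/3,130+480/3)]: print(pl(r,cc,.199))
```

```text
[ 28  21  18  24  25  32  26  54 110 145 150 149 149 149 146 151 157 144
  98 117 171 199 200 201 201 199 203 203 202 201 201 202 200 201 201 200
 207 203 203 203 203 201 199 202 204 204 199 198 200 204 192 132  52  28
  22  38  26  37  32  32  34  29  35  32  23  33  24  30  31  27  38  24
  30  34  33  28  32  28  57 117 154 158 157 156 156 158 157 158 156 155]
213 [1.57966530e-04 1.80500000e-01 2.01415514e-02]
246.5 [ 1.64883173e-04  1.80500000e-01 -1.30074536e-03]
273.3 [ 1.72045741e-04  1.80500000e-01 -2.02254284e-02]
[-0.0205267   0.199       0.00697117]
[-0.00895756  0.199       0.01027981]
[0.00931251 0.199      0.01027869]
[0.02066847 0.199      0.00697   ]
```

Run:
```python
from h import *
plan([.549,-.101,.322],-0.229)
```

```text
travel [-0.3637 -0.0492  0.3659] rot [-7.0000e-04  1.3075e+00  1.0000e-03] rows 4.145949459789767 3.5007620606782415
j [-0.841  0.184  1.838 -0.     1.118  0.305] pos [ 0.4573 -0.3421  0.2974] az 0.4248 f [ 0.76 -0.14 -0.57] open 0.168 t 12.9
```

Emit:
arm_command:
  travel:
    - [-0.05, -0.04, 0.05]
    - [-0.12, -0.05, 0.12]
    - [-0.2, -0.05, 0.2]
    - [-0.28, -0.05, 0.28]
    - [-0.34, -0.05, 0.34]
  delta_rot:
    - [0, 0.15, 0]
    - [0, 0.4, 0]
    - [0, 0.65, 0]
    - [0, 0.85, 0]
    - [0, 1, 0]
  hand: [-1, -1, -1, -1, -1]

```text
clock: 13.52
tool_pos: [0.5421, -0.1149, 0.3205]
tcp_rot: [[-0.077, -0.003, 0.997], [-0.997, 0.001, -0.077], [-0.001, -1.0, -0.003]]
force: [0.1, -0.6, 0.2]
opening: 0.168
```

Run:
```python
from h import *
plan([.549,-.101,.312],-0.229)
```

```text
travel [-0.0288  0.017   0.0117] rot [ 0.0058  0.3044 -0.0018] rows 0.283616646384784 0.815181619006464
j [-0.414  0.116  1.868  0.     1.16   1.234] pos [ 0.5421 -0.1149  0.3205] az -0.0768 f [ 0.1  -0.56  0.15] open 0.168 t 13.525
```

Emit:
arm_command:
  travel:
    - [-0.029, 0.017, 0.012]
    - [-0.029, 0.017, 0.012]
    - [-0.029, 0.017, 0.012]
    - [-0.029, 0.017, 0.012]
    - [-0.029, 0.017, 0.012]
  delta_rot:
    - [0, 0.15, 0]
    - [0, 0.3, 0]
    - [0, 0.304, 0]
    - [0, 0.304, 0]
    - [0, 0.304, 0]
  hand: [-1, -1, -1, -1, -1]

```text
clock: 14.15
tool_pos: [0.5491, -0.1035, 0.3135]
tcp_rot: [[-0.225, -0.0, 0.974], [-0.974, 0.0, -0.225], [-0.0, -1.0, -0.0]]
force: [0.3, -0.1, -0.8]
opening: 0.167
```

```bash
cat >> h.py <<'E'
def Tnom():
    T=np.eye(4); a=0.26465; T[:3,:3]=[[1,0,0],[0,-a,np.sqrt(1-a*a)],[0,-np.sqrt(1-a*a),-a]]; T[:3,3]=[0,.0195,.078]
    return T
def toolview(c,y,x0,z0,half,n):
    """image up = tool +z, right = tool +x, plane tool y"""
    q={"img":c["img"],"K":c["K"]}; T=Tnom()
    # map to fake world: X=z, Y=-x, Z=-y
    M=np.eye(4); M[:3,:3]=[[0,0,1],[-1,0,0],[0,-1,0]]
    q["extrinsics"]=M@T
    return rectify(q,z0,-x0,-y,half,n)
E
python3 - <<'E'
from h import *
c=read_camera("wrist"); np.savez("w13.npz",**c)
s=sense(); p=s["tool_pos"]; R=s["tcp_rot"]; Ec=np.eye(4);Ec[:3,:3]=R;Ec[:3,3]=p; print((np.linalg.inv(Ec)@c["extrinsics"]).round(4)[:3,3])
cv2.imwrite("pics/w13.png",c["img"])
cv2.imwrite("pics/t13.png",toolview(c,p[2]-.08,0,.07,.02,600))
plan([.617,-.117,.312],-.229)
E
```

```text
[-0.0001  0.0197  0.0779]
travel [-0.0042  0.0033  0.1383] rot [ 0.0003  0.0034 -0.0001] rows 1.1074730985684103 0.009102613299544907
j [-0.389  0.135  1.861  0.     1.146  1.409] pos [ 0.5491 -0.1035  0.3136] az -0.2273 f [-0.08  0.11  0.03] open 0.168 t 14.2
```

View pics/t13.png

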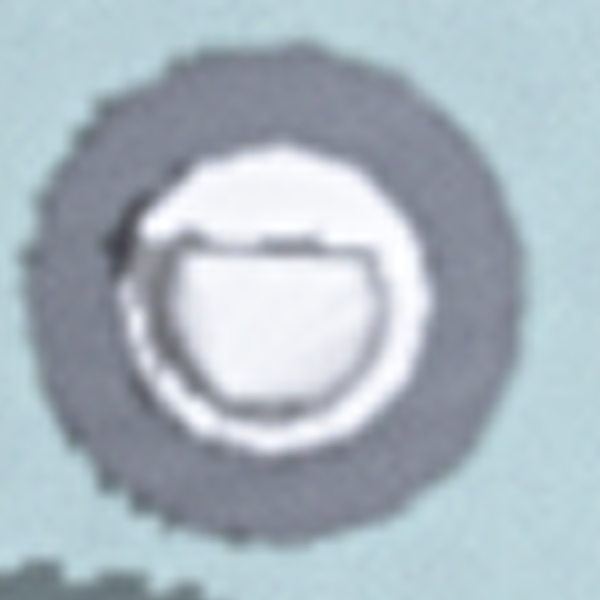

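View pics/w13.png

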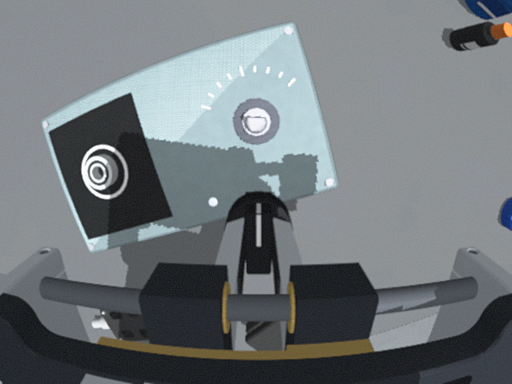

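Run:
```python
from h import *
for f,yt in (("w12",.2225),("w13",.2225)):
    c=dict(np.load(f+".npz")); 
    q=dict(c); q["extrinsics"]=Tnom()
    def pl(r,cc,y):
        o,d=wray(q,r,cc); return o+d*(y-o[1])/d[1]
    col=c["img"][180:216,250:253].mean((1,2)).round().astype(int); print(col)
    for r in (190,191,192): print(r,pl(r,258,.2225).round(4),pl(r,258,.2005).round(4))
    cv2.imwrite(f"pics/h_{f}.png",np.hstack([toolview(c,y,0,.0,.035,390) for y in (.1805,.2225)]))
```

```text
[ 99 101  98  99  99  99  99 100 101 101  99  80  43  23  22  26  24  24
  24  27  32  34  32  27  26  22  26  27  25  23  26  23  26  26  31  33]
190 [-2.000e-04  2.225e-01  2.230e-02] [-1.000e-04  2.005e-01  2.840e-02]
191 [-2.000e-04  2.225e-01  2.160e-02] [-1.000e-04  2.005e-01  2.770e-02]
192 [-2.000e-04  2.225e-01  2.090e-02] [-1.000e-04  2.005e-01  2.710e-02]
[118 116 118 117 115 118 116 116 115 118 117  94  49  22  22  19  25  19
  26  24  26  28  26  28  23  20  23  19  19  23  18  24  20  24  31  29]
190 [-2.000e-04  2.225e-01  2.230e-02] [-1.000e-04  2.005e-01  2.840e-02]
191 [-2.000e-04  2.225e-01  2.160e-02] [-1.000e-04  2.005e-01  2.770e-02]
192 [-2.000e-04  2.225e-01  2.090e-02] [-1.000e-04  2.005e-01  2.710e-02]
```

View pics/h_w12.png

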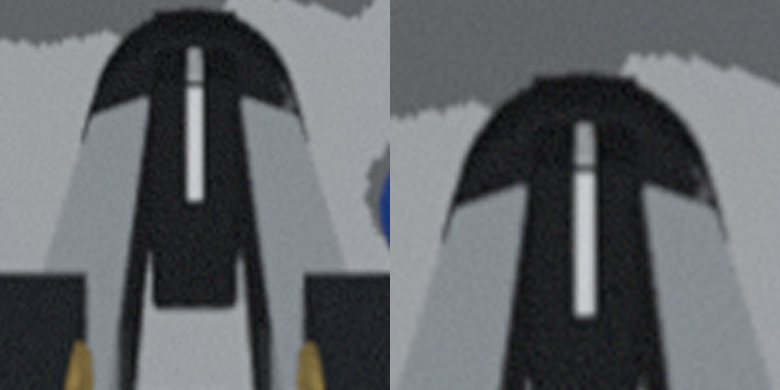

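Emit:
arm_command:
  travel:
    - [-0.001, 0, 0.04]
    - [-0.003, 0, 0.09]
    - [-0.004, 0, 0.13]
    - [-0.004, 0, 0.139]
    - [-0.004, 0, 0.139]
  delta_rot:
    - [0, 0.01, 0]
    - [0, 0.01, 0]
    - [0, 0.01, 0]
    - [0, 0.01, 0]
    - [0, 0.01, 0]
  hand: [-1, -1, -1, -1, -1]

```text
clock: 14.82
tool_pos: [0.6172, -0.1169, 0.3135]
tcp_rot: [[-0.23, -0.001, 0.973], [-0.973, 0.0, -0.23], [-0.0, -1.0, -0.001]]
force: [0.1, -0.3, -0.6]
opening: 0.169
```

Run:
```python
from h import *
c=read_camera("wrist"); np.savez("w14.npz",**c)
cv2.imwrite("pics/w14.png",cv2.resize(c["img"][120:300,150:390],None,fx=3,fy=3,interpolation=cv2.INTER_CUBIC))
p0=np.array([.5491,-.1035]); z=np.array([.974,-.2255]); x=np.array([-.2255,-.974])
t=p0+.0698*z-.00206*x; print(t)
plan([t[0],t[1],.3035],-.235)
```

```text
[ 0.61754973 -0.11723346]
travel [0.0005 0.02   0.0014] rot [ 0.0016  0.0056 -0.0001] rows 0.1605097733518811 0.015481969860312052
j [-0.367  0.288  1.681 -0.     1.173  1.436] pos [ 0.6169 -0.1168  0.3135] az -0.2322 f [-0.69 -0.44 -0.31] open 0.166 t 14.875
```

View pics/w14.png

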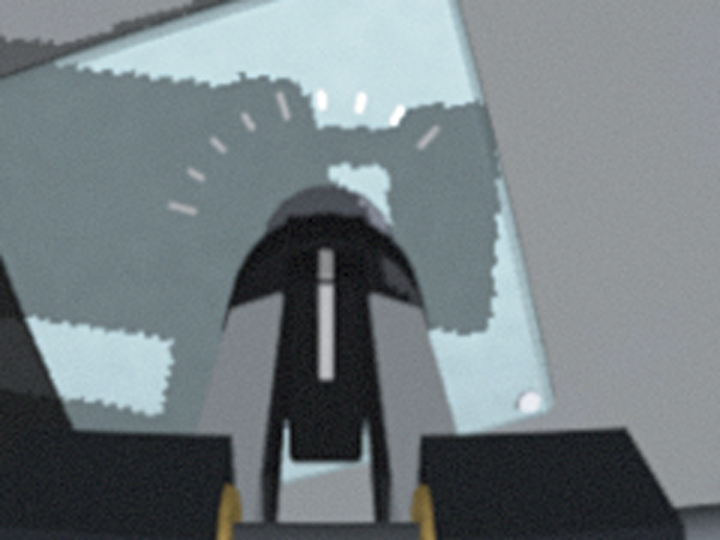

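Emit:
arm_command:
  travel:
    - [0.0005, 0.015, 0.001]
    - [0.0005, 0.02, 0.001]
    - [0.0005, 0.024, 0.001]
    - [0.0005, 0.028, 0.001]
    - [0.0005, 0.032, 0.001]
  delta_rot:
    - [0, 0.005, 0]
    - [0, 0.005, 0]
    - [0, 0.005, 0]
    - [0, 0.005, 0]
    - [0, 0.005, 0]
  hand: [-1, -1, -1, -1, -1]

```text
clock: 15.5
tool_pos: [0.6178, -0.1172, 0.2977]
tcp_rot: [[-0.233, 0.0, 0.973], [-0.973, -0.0, -0.233], [-0.0, -1.0, 0.0]]
force: [-0.5, 0.5, -0.8]
opening: 0.162
```

Run:
```python
from h import *
s=sense(); print(s["wrist_torque"]); plan([.6175,-.1172,.29],-.235)
```

```text
[ 0.06874758  0.01532623 -0.03969177]
travel [ 0.0001  0.0154 -0.0007] rot [-0.0003  0.0006 -0.    ] rows 0.12307269483059984 0.001842333902811598
j [-0.368  0.309  1.686  0.     1.146  1.438] pos [ 0.6178 -0.1172  0.2977] az -0.2347 f [-0.51  0.46 -0.75] open 0.162 t 15.5
```

Emit:
arm_command:
  travel:
    - [0, 0.004, 0]
    - [0, 0.008, 0]
    - [0, 0.012, 0]
    - [0, 0.016, 0]
    - [0, 0.018, 0]
  delta_rot:
    - [0, 0, 0]
    - [0, 0, 0]
    - [0, 0, 0]
    - [0, 0, 0]
    - [0, 0, 0]
  hand: [-1, -1, -1, -1, -1]

```text
clock: 16.12
tool_pos: [0.6178, -0.1173, 0.2886]
tcp_rot: [[-0.233, -0.0, 0.973], [-0.973, 0.0, -0.233], [-0.0, -1.0, -0.0]]
force: [-0.2, -0.3, -0.2]
opening: 0.168
```

Sliding on freely. Now onto the shoulder and into the spring.

Emit:
arm_command:
  travel:
    - [0, 0.002, 0]
    - [0, 0.004, 0]
    - [0, 0.006, 0]
    - [0, 0.008, 0]
    - [0, 0.01, 0]
  delta_rot:
    - [0, 0, 0]
    - [0, 0, 0]
    - [0, 0, 0]
    - [0, 0, 0]
    - [0, 0, 0]
  hand: [-1, -1, -1, -1, -1]

```text
clock: 16.75
tool_pos: [0.6179, -0.1173, 0.2841]
tcp_rot: [[-0.232, 0.0, 0.973], [-0.973, -0.0, -0.232], [0.0, -1.0, 0.0]]
force: [-1.7, -0.9, 2.0]
opening: 0.169
```

Emit:
arm_command:
  travel:
    - [0, 0.003, 0]
    - [0, 0.005, 0]
    - [0, 0.007, 0]
    - [0, 0.009, 0]
    - [0, 0.01, 0]
  delta_rot:
    - [0, 0, 0]
    - [0, 0, 0]
    - [0, 0, 0]
    - [0, 0, 0]
    - [0, 0, 0]
  hand: [-1, -1, -1, -1, -1]

```text
clock: 17.38
tool_pos: [0.6179, -0.1173, 0.279]
tcp_rot: [[-0.233, 0.0, 0.973], [-0.973, -0.0, -0.233], [0.0, -1.0, 0.0]]
force: [-2.8, 1.0, 5.9]
opening: 0.168
```

Run:
```python
from h import *
F=[]
for i in range(3):
    c=read_camera("wrist"); s=sense(); F.append(s["force"])
print(np.mean(F,0)); np.savez("w15.npz",**c)
cv2.imwrite("pics/w15.png",cv2.resize(c["img"][120:300,150:390],None,fx=3,fy=3,interpolation=cv2.INTER_CUBIC))
cv2.imwrite("pics/h15.png",np.hstack([toolview(c,y,0,.0,.035,390) for y in (.1805,.2225)]))
plan([.6175,-.1172,.279],-.235)
```

```text
[-2.2922655   0.65489326  5.7740273 ]
travel [ 0.      0.0002 -0.0009] rot [-0.0006  0.0007  0.0001] rows 0.0073022410514476 0.002549457847113834
j [-0.368  0.334  1.694 -0.     1.114  1.438] pos [ 0.6179 -0.1173  0.2791] az -0.2346 f [-2.9  -0.22  5.66] open 0.167 t 17.525
```

View pics/w15.png

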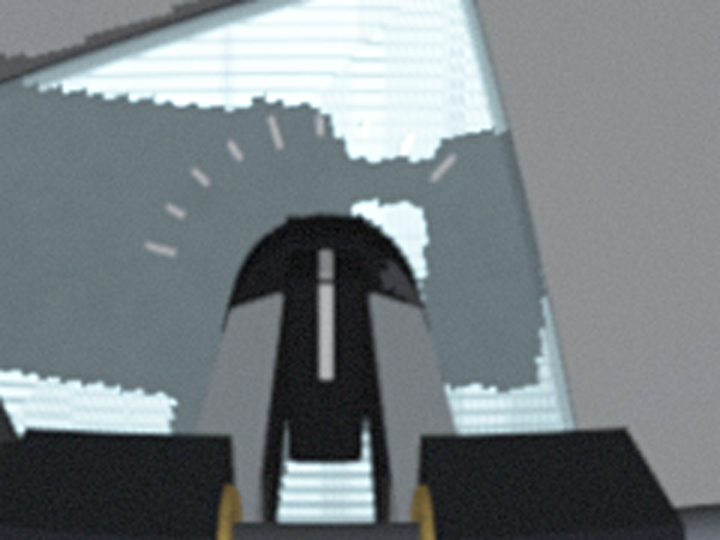

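View pics/h15.png

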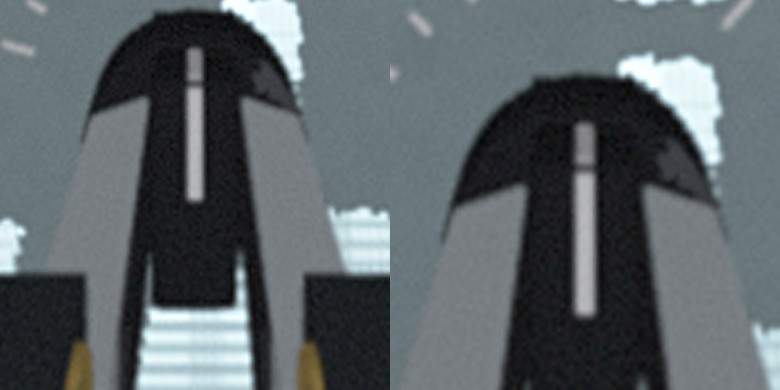

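Emit:
arm_command:
  travel:
    - [0, 0.001, 0]
    - [0, 0.002, 0]
    - [0, 0.003, 0]
    - [0, 0.004, 0]
    - [0, 0.004, 0]
  delta_rot:
    - [0, 0, 0]
    - [0, 0, 0]
    - [0, 0, 0]
    - [0, 0, 0]
    - [0, 0, 0]
  hand: [-1, -1, -1, -1, -1]

```text
clock: 18.15
tool_pos: [0.6181, -0.1173, 0.2782]
tcp_rot: [[-0.232, 0.0, 0.973], [-0.973, -0.0, -0.232], [0.0, -1.0, 0.0]]
force: [-4.7, 1.5, 11.5]
opening: 0.173
```

Run:
```python
from h import *
F=[]
for i in range(3):
    c=read_camera("wrist"); s=sense(); F.append(s["force"])
print(np.mean(F,0)); np.savez("w16.npz",**c)
cv2.imwrite("pics/h16.png",np.hstack([toolview(c,y,0,.0,.035,390) for y in (.1805,.2225)]))
plan([.6175,-.1172,.277],-.235)
```

```text
[-4.30130619  1.31353292 10.96713313]
travel [ 0.0001  0.0025 -0.0012] rot [-0.0006  0.0009  0.0002] rows 0.022033274347462186 0.0028824155285756196
j [-0.367  0.335  1.694 -0.     1.112  1.438] pos [ 0.6181 -0.1173  0.2782] az -0.2346 f [-4.36  1.73 10.92] open 0.162 t 18.3
```

Run:
```python
from h import *
c=read_camera("top"); a=dict(np.load("top0.npz"))["img"]
cv2.imwrite("pics/top9.png",cv2.resize(c["img"][100:320,110:440],None,fx=2.4,fy=2.4,interpolation=cv2.INTER_CUBIC))
w=read_camera("wrist"); cv2.imwrite("pics/w17.png",w["img"]); print(sense()["force"],sense()["tool_pos"])
```

```text
[-4.49616582  2.14156385 10.20918929] [ 0.61811679 -0.1173158   0.27824341]
```

View pics/top9.png

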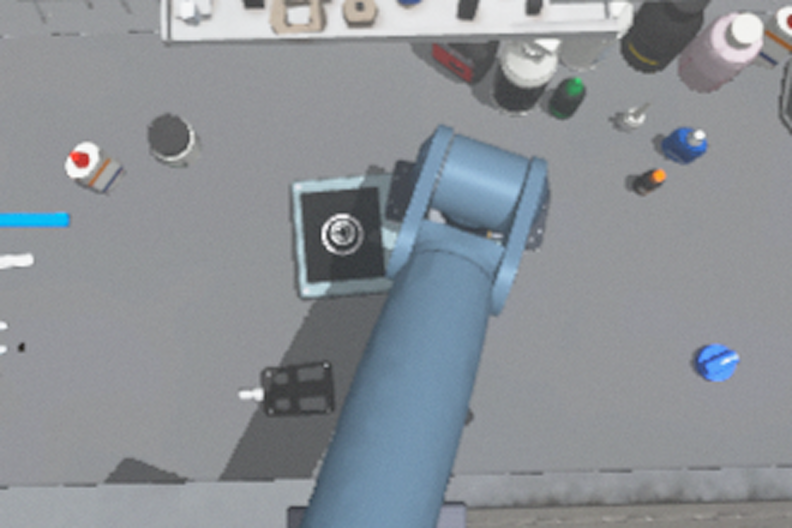

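View pics/h16.png

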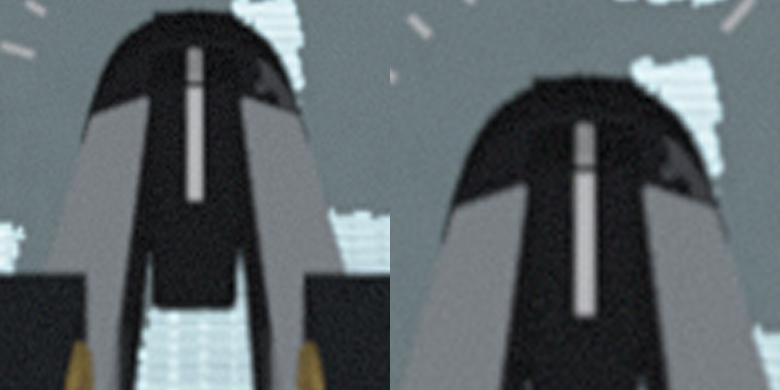

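View pics/w17.png

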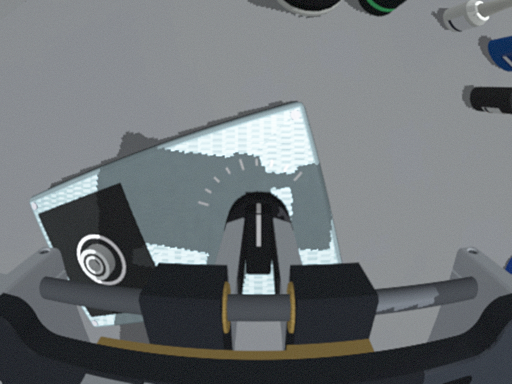

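```bash
python3 -c "
from rig import finish_job,sense
print(finish_job()); s=sense(); print(s['clock'],s['force'],s['tool_pos'])"
```

```text
the job is handed in; nothing more can be done
None
the job is handed in; nothing more can be done
```

The job is handed in, at about 18.4 s of the 58 s allowed. The bearing was set down first, and the knob is on the shaft and held pressed down.

- **Bearing:** it was lowered until the force showed contact with the pad (about 6.5 N), then released. It sits flat and centred inside the white ring. The wrist picture right after release showed this, and so did the top and wrist pictures just before handing in.
- **Knob:** I gripped it by the bar and turned it to about -0.235 rad, to match the shaft's flat as measured in the pictures. It slid on to the shoulder with no noticeable force.
- **Pressing:** the arm then pressed until it met hard resistance, at a TCP height of 0.2782 m. Home plus the full 8 mm stroke works out at 0.2785 m, so I take this to be the stop. The grip is kept, with about 10–11 N of push and the knob not slipped in the hand.

**Checks that disagreed or were limited:**
- **Spring force:** on the way down it read about 2 N lower than the spring values given (5.8 N, where I expected about 7.5 N). It only passed 7.8 N at the hard resistance.
- **Side force:** about 4–5 N of side force remains.
- **Unit position:** the wrist and top cameras disagreed by about 3.5 mm on where the unit stands. I therefore aligned the knob to the shaft with the wrist camera only.
- **Other things on the bench:** those visible in the last top picture had not moved. The arm hid most of the gauge case, and I sent nothing near it.

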